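# Fetch the adapter from behind the transformer and the tin

## Robot

A 7-joint arm with a two-finger parallel gripper is mounted at the origin on a cart in front of the work surface, level with it; the furniture and walls round the work are solid. World frame = base frame: x ahead of the robot, y to its left, z up, the work surface at z = 0. Lengths are in m, angles in rad, forces in N, time in s.
With the tool pointing down it reaches from about 0.35 to 0.9 m from the base axis. Payload 19.9 kg.
Tool frame: the origin (TCP) lies on the centre line of the jaws, within the pads' length; the fingertips stand 22 mm ahead of it and the grasp point (between the pads) lies 3 mm ahead of it; z points along the fingers, y is the line along which they close (so a half turn about z gives the same grasp; the last joint's range is limited). The gripper opens to 94 mm and grips with 3 to 60 N. Pads are 16 mm wide; open, the fingers measure 119 mm over their backs; the gripper's body (75 mm by 177 mm) begins 78 mm behind the grasp point.
Start: joints at [-1.183, 0.417, -0.01, 1.614, 0.005, 1.111, -0.053], TCP at [0.26, 0.568, 0.227] pointing down, gripper open.
Joint ranges: [-2.81, 2.81], [-0.39, 2.02], [-1.27, 1.25], [0.06, 2.57], [-1.19, 4.33], [0.19, 2], [-2.82, 2.82]. Speed limits (rad/s): [1.89, 1.89, 2.39, 2.39, 3.01, 3.01, 3.01].

## Interface

Orientations are given as a unit quaternion [w, x, y, z].
In Python, from workcell import r gives the robot as it stands.
- The arm moves only by the tool jog_arm, never from a script. Its argument "rows" is one flat list of numbers, 5 for each row, row after row: the closure, from -1 (fully open) to 1 (shut), then the shift along the world's x, y, z as a fraction of full scale, then the turn about the world's z as a fraction of full scale. In form: [claw, dx, dy, dz, spin, claw, dx, dy, dz, spin, ...]. A call has 1 to 20 rows; each row is the pose to reach, as a shift and turn from the pose commanded when the call began, turning the shorter way round; what a row does not reach only later rows make up. Full scale, the value 1, is 0.2 m for a shift and 180 degrees for a turn. A row lasts 1/12 s, in which the tool goes at most 41.7 mm and 7.16 degrees, less where a joint would pass 70% of its speed; a pose out of reach is approached as far as the arm can. A call with a number of a shift or a turn outside -1 to 1 is refused whole. A call with a gripper value outside its range is refused whole. The fingers move at their own pace and stop on an object; "newtons" is the grip in N (left out, the last holds). Time passes only in rows, so rows that repeat a pose let the fingers close. It gives the time, the measured TCP pose, the force, the opening and the grip force at its end, in the units of the state.
- r.read_state(): the state, without advancing time (a new reading comes with each control period).
- r.snapshot(name): name is "side" or "top" or "wrist"; returns a dict with "image" (420x560x3 uint8, blue, green, red), "fov_y" (degrees; the focal length in pixels is half the picture's height over the tangent of half this angle, whatever the lens; pixels are square), "cx", "cy" (the principal point, pixels), "rvec" (rotation vector, rad) and "tvec" (3), from world to camera coordinates, as OpenCV has them. Camera axes: x right, y down, z forward; pixel columns grow to the right and rows downward; lengths in m; the calibration is good to about 2 mm. A picture is of the moment at which its call begins. There is no depth.
- r.finish_job(): hands the job in; it is judged then, once.
Trained networks look in the newest picture that a camera, given by its name, has taken for a name from the list of things; names that differ only in an ending like _2 or _b are one class to them, and where a whole thing is asked for, a point or a joint stands for the part that bears it (a point fixed in the world has none). Each returns a list of dicts, best first, with "confidence" (0 to 1); they miss things now and then, are a little off and sometimes report something else, mostly with a low value. They report only what shows in the picture. A call takes as long as a camera call. They do not tell look-alikes from the thing itself.
- r.trace(camera, thing): "pixels" (420x560 bool, what is visible of it) and "extent" ([centre column, centre row, width, height] in pixels, round what is visible of it).
The state is a dict: "time": time; "joint_positions": joint angles; "qd": joint speeds; "joint_torque": joint torques, N m; "position": TCP position; "tool_rot": TCP orientation; "contact_force": force on the tool from outside, world axes, zero at the start; "ft_torque": the same for the moment, N m; "gripper_width": opening from 0.0 (shut) to 1.0 (fully open); "grasp_force": force on a finger pad.
Only numpy, scipy, OpenCV 4.12 (cv2) and the standard library are available. Lean on these libraries where they do the work, as an engineer would, in place of code of your own. Each camera call takes 0.05 s, during which the arm holds its last target. There are 200 camera calls.

## Task

The black plug-in adapter lies at the back of the shallow metal tray, hemmed in by the transformer and the red tin. With the adapter still in the tray, first set the transformer and the tin aside on the green mat; then fetch the adapter and lay it flat in the middle of the blue mat; and only then stand the transformer and the tin back in the tray, each upright on the very spot where it stood at the start. Leave the little motor, the solder spool and the spray can where they are.

Things in the scene. Friction and masses are not known exactly. Their poses are not given: they have to be found in the camera images.
- transformer: the small mains transformer in the tray, grey core with yellowish winding, loose, 0.35 kg, 47 (its x) x 53 (y) x 44 mm high, origin at the centre of its underside, z up. Core 26 mm thick in x, 52 mm long in y, full height; the winding bulges to 46 mm in x. Stands in the tray's front row, y roughly along the tray's y: grip across y (52 mm). Trades places with the tin from start to start
- tin: flat round tin with red lid and cream-coloured base, loose, 0.06 kg, 51 mm diameter (base 48 mm), 18 mm high, lid fixed on; origin at the centre of its underside, z up. Stands in the tray's front row beside the transformer, 96 mm from it centre to centre; grip along the tray's y
- adapter: black mains adapter lying flat, loose, 0.18 kg, 50 (its x) x 100 (y, with two metal pins at the -y end; solid body y = -32 to +50 mm) x 34 mm high; origin at the centre of its underside, z up. At the tray's back, y roughly along the tray's y, about 10 mm behind transformer and tin (no room for a finger), 30 mm before the back wall. Grip across x (50 mm)
- tray: shallow open tray of pale, whitish metal, fixed, 180 mm along its x, 260 mm along its y, walls 4 mm thick and 22 mm high, floor 4 mm thick (things stand 4 mm above the desk); origin at the centre of its underside, x toward its back, away from the robot
- green_mat: flat green cutting mat with a pale grid, fixed, 180 mm along its x, 120 mm along its y, 3 mm thick; origin at the centre of its underside. Changes sides with the blue mat from start to start
- blue_mat: flat plain blue mat, fixed, 180 mm along its x, 120 mm along its y, 3 mm thick; origin at the centre of its underside
- motor: little brass-coloured dc motor, loose bystander, 24 x 47 x 19 mm, lies in a back corner of the tray beside the adapter; origin at the centre of its underside
- spool: spool of solder wire with black flanges, loose bystander, 50 mm diameter, 38 mm high, standing on the desk to the right of the right-hand mat; origin at the centre of its underside
- can: yellow spray can with a red cap, loose bystander, 44 mm diameter, 150 mm high, standing upright on the desk behind the left-hand mat; origin at the centre of its underside
Not all that is in view belongs to the job. Leave any turquoise look-alike of the transformer alone.

How it is judged:
On the way, in this order (a step that is already met when the one before it is completed fails the run):
1. the transformer and the tin both stand released on the green mat while the adapter still lies in the tray (x of transformer in the frame of green_mat between -0.08 and 0.08 m and y of transformer in the frame of green_mat between -0.05 and 0.05 m and z of transformer in the frame of green_mat between -0.002 and 0.012 m and linear speed of each of transformer, tin below 0.02 m/s and angular speed of each of transformer, tin below 0.3 rad/s and angle between each of transformer, tin's own z axis and vertical below 0.15 rad and contact force between each of transformer, tin and the fingers below 0.3 N and x of tin in the frame of green_mat between -0.08 and 0.08 m and y of tin in the frame of green_mat between -0.05 and 0.05 m and z of tin in the frame of green_mat between -0.002 and 0.012 m and x of adapter in the frame of tray between -0.09 and 0.09 m and y of adapter in the frame of tray between -0.13 and 0.13 m and z of adapter in the frame of tray between -0.002 and 0.012 m), for 0.2 s.
2. the adapter lies released in the middle of the blue mat while the transformer and the tin are still on the green mat (horizontal distance between adapter and blue_mat below 0.015 m and height (world z) of adapter below 0.012 m and linear speed of each of adapter, transformer, tin below 0.02 m/s and angular speed of each of adapter, transformer, tin below 0.3 rad/s and angle between each of adapter, transformer, tin's own z axis and vertical below 0.15 rad and contact force between each of adapter, transformer, tin and the fingers below 0.3 N and x of transformer in the frame of green_mat between -0.08 and 0.08 m and y of transformer in the frame of green_mat between -0.05 and 0.05 m and z of transformer in the frame of green_mat between -0.002 and 0.012 m and x of tin in the frame of green_mat between -0.08 and 0.08 m and y of tin in the frame of green_mat between -0.05 and 0.05 m and z of tin in the frame of green_mat between -0.002 and 0.012 m), for 0.2 s.
At the end, for the whole second after the job is handed in: The adapter lies flat, within 15 mm of the middle of the blue mat; the transformer and the tin stand upright in the tray, each within 15 mm of where it stood at the start (the way they face does not matter); motor, spool and can within 20 mm of their places; all released and at rest (horizontal distance between adapter and blue_mat below 0.015 m and height (world z) of adapter below 0.012 m and linear speed of each of adapter, transformer, tin below 0.02 m/s and angular speed of each of adapter, transformer, tin below 0.3 rad/s and angle between each of adapter, transformer, tin's own z axis and vertical below 0.15 rad and contact force between adapter and the fingers below 0.3 N and distance of each of transformer, tin from where it was at the start of the episode below 0.015 m and distance of each of motor, spool, can from where it was at the start of the episode below 0.02 m); the robot touches nothing.
It fails at once if the motor, the spool or the can is shifted by more than 20 mm or tipped over (distance of any of motor, spool, can from where it was at the start of the episode above 0.02 m or angle between any of spool, can's own z axis and vertical above 0.5 rad).
It also fails if it takes over 109 s, if anything falls off the work surface, if the arm or the gripper's body presses on something with over 40 N, if the wrist force passes 120 N, or if a joint passes its speed limit or range.

## Working session

There is one attempt and no reset: what is moved stays moved. The work goes in short steps, Python scripts to look and compute and a tool call to move; the robot and the scene stay as the last step left them, time stands still between calls to the robot, and variables do not carry over. Pictures are saved under pics/ and viewed, at most 14 in all, crops included, and the job is handed in when it is done.

Besides the shell and the picture viewer there is one more tool, called after "Call:" as name(argument=value, ...), one argument or row to a line, values as JSON. jog_arm: Moves the arm, as the interface text tells. Its arguments: {"type":"object","properties":{"rows":{"type":"array"},"newtons":{"type":"number"}},"required":["rows"]}

```bash
mkdir -p pics; ls
python3 - <<'E'
from workcell import r
import cv2
s=r.read_state();print({k:s[k] for k in('time','position','tool_rot','gripper_width')})
for n in('top','side'):
    d=r.snapshot(n);cv2.imwrite(f'pics/{n}0.png',d['image']);print(n,d['fov_y'],d['cx'],d['cy'],d['rvec'],d['tvec'])
    for t in('transformer','tin','adapter','tray','green_mat','blue_mat','motor','spool','can'):
        print(t,[(round(x['confidence'],2),[round(float(v)) for v in x['extent']]) for x in r.trace(n,t)])
E
```

```text
pics
{'time': 0.0, 'position': array([0.26029004, 0.56783869, 0.22684113]), 'tool_rot': array([-8.08253477e-05,  2.13259456e-01,  9.76995415e-01, -5.98054004e-04]), 'gripper_width': 1.0003803124326847}
top 42.9817631450062 278.8885956687667 208.84895284900938 [ 2.19236917 -2.158328    0.08889379] [-0.03743001  0.55632656  1.29797941]
transformer [(0.91, [193, 165, 25, 25]), (0.84, [228, 249, 23, 14]), (0.74, [228, 161, 21, 21])]
tin [(0.53, [270, 247, 23, 16])]
adapter [(0.75, [247, 222, 32, 18])]
tray [(0.93, [250, 237, 104, 78])]
green_mat [(0.87, [369, 232, 61, 74]), (0.2, [228, 250, 23, 16])]
blue_mat [(0.95, [136, 242, 57, 76])]
motor [(0.65, [212, 220, 13, 8]), (0.2, [269, 247, 20, 19])]
spool [(0.54, [426, 243, 27, 15])]
can [(0.68, [146, 163, 38, 29])]
side 57.42508370032779 275.57929876492517 203.40520815311447 [ 0.27042516  2.98972624 -0.71136705] [ 0.56553818 -0.03767266  1.17001339]
transformer [(0.91, [255, 289, 26, 16]), (0.79, [324, 242, 20, 28]), (0.65, [245, 256, 21, 22])]
tin [(0.72, [314, 211, 21, 17])]
adapter [(0.79, [300, 232, 25, 30])]
tray [(0.87, [309, 233, 87, 99]), (0.49, [296, 230, 24, 31])]
green_mat []
blue_mat [(0.82, [342, 333, 71, 49]), (0.17, [314, 213, 19, 20])]
motor []
spool [(0.76, [285, 110, 14, 13]), (0.18, [343, 332, 72, 52])]
can [(0.89, [263, 324, 21, 31])]
```

Run:
```python
import cv2
a=cv2.imread('pics/top0.png')[120:320,80:480];cv2.imwrite('pics/top0c.png',cv2.resize(a,(800,400),interpolation=cv2.INTER_CUBIC))
a=cv2.imread('pics/side0.png')[80:380,180:430];cv2.imwrite('pics/side0c.png',cv2.resize(a,(500,600),interpolation=cv2.INTER_CUBIC))
```

```text
(no output)
```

View pics/top0c.png

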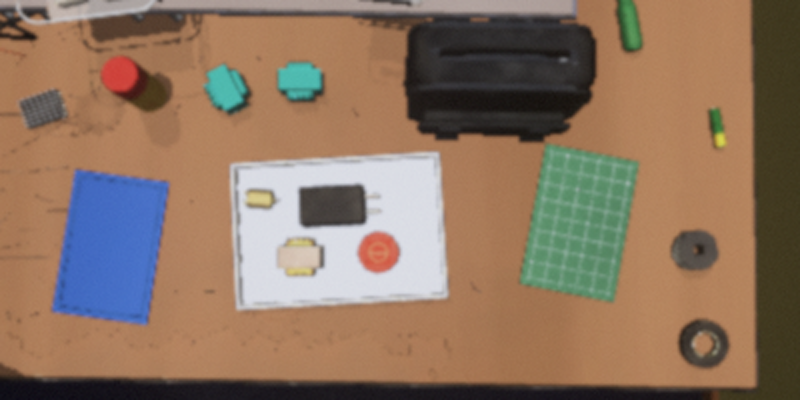

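View pics/side0c.png

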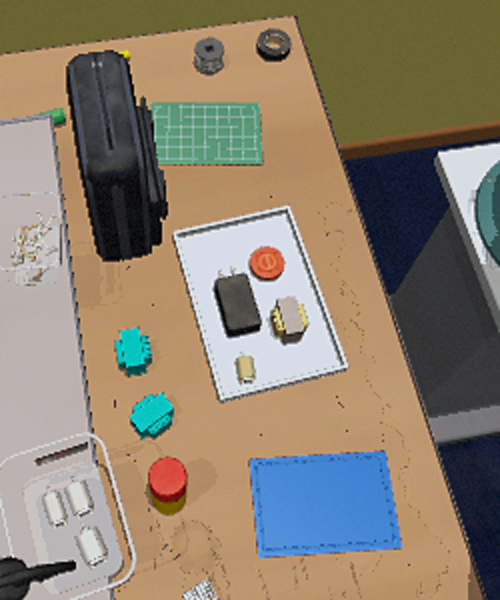

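The top view shows the blue mat on the left at (136,242), the green mat on the right at (369,232), the transformer at (228,249), the tin at (270,247) and the adapter at (247,222). A tall black bag stands behind the green mat.

```bash
cat > h.py <<'E'
from workcell import r
import numpy as np, cv2
from scipy.optimize import least_squares
def cam(d):
    f=d['image'].shape[0]/2/np.tan(np.radians(d['fov_y'])/2)
    K=np.array([[f,0,d['cx']],[0,f,d['cy']],[0,0,1]]);R=cv2.Rodrigues(np.array(d['rvec'],float))[0]
    return K,R,np.array(d['tvec'],float).ravel()
def proj(c,P):
    q=(np.atleast_2d(P)@c[1].T+c[2])@c[0].T
    return q[:,:2]/q[:,2:]
def plane(c,uv,z):
    uv=np.atleast_2d(uv);rays=np.c_[uv,np.ones(len(uv))]@np.linalg.inv(c[0]).T@c[1]
    o=-c[1].T@c[2];return o+rays*((z-o[2])/rays[:,2])[:,None]
def tri(cs,uvs):
    A=[];b=[]
    for c,uv in zip(cs,uvs):
        o=-c[1].T@c[2];d=plane(c,uv,0)[0]-o;d/=np.linalg.norm(d);M=np.eye(3)-np.outer(d,d);A.append(M);b.append(M@o)
    return np.linalg.lstsq(np.vstack(A),np.hstack(b),rcond=None)[0]
def box(x0,x1,y0,y1,h):return np.array([[x,y,z] for x in(x0,x1) for y in(y0,y1) for z in(0,h)])
a=np.arange(24)*np.pi/12
SH={'transformer':np.vstack([box(-.013,.013,-.026,.026,.044),box(-.023,.023,-.018,.018,.036)]),
 'tin':np.array([[.0255*np.cos(t),.0255*np.sin(t),z] for t in a for z in(.008,.018)]+[[.024*np.cos(t),.024*np.sin(t),0] for t in a]),
 'adapter':box(-.025,.025,-.032,.05,.034),'tray':box(-.09,.09,-.13,.13,.022),
 'green_mat':box(-.09,.09,-.06,.06,.003),'blue_mat':box(-.09,.09,-.06,.06,.003),
 'motor':box(-.012,.012,-.0235,.0235,.019)}
SIG=lambda M,nd:M[nd]
def sup(pts):  # support function of silhouette in 16 directions
    t=np.arange(16)*np.pi/8;return (pts@np.array([np.cos(t),np.sin(t)])).max(0)
def fit(thing,views,p0):  # views: [(cam,mask)], p=x,y,z,yaw ; fits hull support
    t=[sup(cv2.findNonZero(m.astype(np.uint8))[:,0,:].astype(float)) for _,m in views]
    def res(p):
        c,s=np.cos(p[3]),np.sin(p[3]);P=SH[thing]@np.array([[c,s,0],[-s,c,0],[0,0,1]])+p[:3]
        return np.hstack([sup(proj(v[0],P))-q for v,q in zip(views,t)])
    o=least_squares(res,p0,loss='soft_l1',x_scale=[.01,.01,.01,.1])
    return o.x,np.sqrt(np.mean(res(o.x)**2))
E
python3 - <<'E'
from h import *
S={}
for n in('top','side'):S[n]=cam(r.snapshot(n))
near={'top':{'transformer':(228,249),'tin':(270,247),'adapter':(247,222),'tray':(250,237),'green_mat':(369,232),'blue_mat':(136,242),'motor':(212,220)},
'side':{'transformer':(324,242),'tin':(314,211),'adapter':(300,232),'tray':(309,233),'blue_mat':(342,333)}}
out={}
for t in near['top']:
    v=[];uv=[];cs=[]
    for n in S:
        if t not in near[n]:continue
        for q in r.trace(n,t):
            if np.hypot(*(np.array(q['extent'][:2])-near[n][t]))<6:
                v.append((S[n],q['pixels']));cs.append(S[n]);uv.append(q['extent'][:2]);break
    if not v:print(t,'none');continue
    z=tri(cs,uv) if len(v)>1 else plane(cs[0],uv[0],.01)[0]
    best=min((fit(t,v,[*z[:2],0.0,y0]) for y0 in(-.1,.0,.2) ),key=lambda q:q[1])
    print(t,len(v),'tri',z.round(4),'fit',best[0].round(4),'rms px',round(best[1],2))
E
```

```text
transformer 2 tri [0.4544 0.0942 0.0272] fit [ 0.4567  0.0903 -0.0007  0.0219] rms px 1.73
tin 2 tri [ 0.463  -0.0031  0.0113] fit [ 0.4661 -0.0044  0.0051 -0.1118] rms px 0.36
adapter 2 tri [0.5216 0.0491 0.0153] fit [ 0.5218  0.0426 -0.0042  0.0253] rms px 1.71
tray 2 tri [ 0.4877  0.0489 -0.0173] fit [ 0.4918  0.0448 -0.0007  0.0738] rms px 0.82
green_mat 1 tri [ 0.5039 -0.256   0.01  ] fit [ 0.5087 -0.2631 -0.0487 -0.174 ] rms px 0.36
blue_mat 2 tri [ 0.4676  0.3315 -0.0052] fit [ 0.4668  0.3316 -0.0053 -0.1119] rms px 1.32
motor 1 tri [0.5228 0.1446 0.01  ] fit [ 0.5639  0.2162 -0.5152 -0.083 ] rms px 0.39
```

Call:
jog_arm(
  rows=[-1,0.5,-1,0,0.08,-1,0.5,-1,0,0.08,-1,0.5,-1,0,0.08,-1,0.5,-1,0,0.08,-1,0.5,-1,0,0.08,-1,0.5,-1,0,0.08],
)

```text
time: 2.2
position: [0.363, 0.3632, 0.2277]
tool_rot: [0.0, 0.092, 0.996, -0.0]
contact_force: [0.8, 0.4, 0.6]
gripper_width: 1.002
grasp_force: 0.0
```

Call:
jog_arm(
  rows=[-1,0.5,-1,0.1,0.073,-1,0.5,-1,0.1,0.073,-1,0.5,-1,0.1,0.073,-1,0.5,-1,0.1,0.073,-1,0.5,-1,0.1,0.073,-1,0.5,-1,0.1,0.073,-1,0.5,-1,0.1,0.073,-1,0.5,-1,0.1,0.073],
)

```text
time: 2.87
position: [0.4609, 0.167, 0.2477]
tool_rot: [0.0, -0.024, 1.0, 0.0]
contact_force: [0.3, 0.9, 0.6]
gripper_width: 0.998
grasp_force: 0.0
```

Call:
jog_arm(
  rows=[-1,-0.1,-0.6,0,0,-1,-0.1,-0.6,0,0,-1,-0.1,-0.6,0,0,-1,-0.1,-0.6,0,0,-1,-0.1,-0.6,0,0,-1,-0.1,-0.6,0,0],
)

```text
time: 3.37
position: [0.4404, 0.0495, 0.2475]
tool_rot: [0.0, -0.026, 1.0, 0.0]
contact_force: [-0.5, 0.1, 0.1]
gripper_width: 0.994
grasp_force: 0.0
```

Run:
```python
from h import *
s=r.read_state();print(s['time'],s['position'],s['tool_rot'])
d=r.snapshot('wrist');c=cam(d);cv2.imwrite('pics/w1.png',d['image']);print('cam at',-c[1].T@c[2],c[1][2],c[0][0,0])
for t in('transformer','tin','adapter','tray','motor'):
    print(t,[(round(x['confidence'],2),[round(float(v)) for v in x['extent']]) for x in r.trace('wrist',t)])
```

```text
3.3667 [0.44039556 0.04947674 0.24749776] [ 1.37355649e-04 -2.62211477e-02  9.99656149e-01  1.24256016e-04]
cam at [0.37509673 0.04488542 0.40552174] [ 0.22700685  0.01054327 -0.97383609] 301.44427414239703
transformer [(0.94, [366, 341, 39, 39]), (0.89, [301, 346, 36, 31])]
tin [(0.76, [233, 205, 44, 42]), (0.66, [271, 251, 74, 42]), (0.38, [341, 256, 25, 17])]
adapter [(0.87, [269, 252, 77, 44])]
tray [(0.86, [269, 224, 209, 136])]
motor [(0.91, [340, 257, 27, 18]), (0.75, [309, 206, 45, 41])]
```

View pics/w1.png

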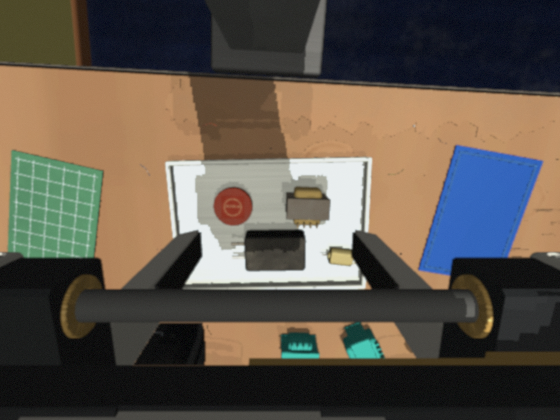

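The wrist view is upside down: the tin is at (233,205), the transformer at (308,206), the adapter at (275,250) and the motor at (340,256). I'll take a second wrist viewpoint and fit.

Call:
jog_arm(
  rows=[-1,-0.4,0,0.1,0,-1,-0.4,0,0.1,0,-1,-0.4,0,0.1,0,-1,-0.4,0,0.1,0,-1,-0.4,0,0.1,0],
)

```text
time: 4.08
position: [0.3609, 0.0484, 0.2677]
tool_rot: [0.001, -0.026, 1.0, 0.0]
contact_force: [-0.5, -0.8, -0.4]
gripper_width: 0.999
grasp_force: 0.0
```

```bash
cat >> h.py <<'E'
EST={'transformer':[.456,.091,.004,.05],'tin':[.465,-.004,.004,0],'adapter':[.522,.043,.004,.05],'tray':[.491,.045,0,.05],'green_mat':[.505,-.258,0,-.15],'blue_mat':[.467,.3315,0,-.11],'motor':[.523,.144,.004,0]}
def masks(n,things,maxd=14):
    d=r.snapshot(n);c=cam(d);al=[(t,q) for t in EST for q in r.trace(n,t)];o={}
    for t in things:
        e=proj(c,np.array(EST[t][:3])+[0,0,SH[t][:,2].max()/2])[0]
        k=[(np.hypot(*(np.array(q['extent'][:2])-e))+(0 if u==t else 5),q) for u,q in al if q['confidence']>.4]
        k=[x for x in k if x[0]<maxd]
        if k:o[t]=min(k,key=lambda x:x[0])[1]['pixels']
    return d,c,o
E
python3 - <<'E'
from h import *
d,c,w=masks('wrist',list(EST));cv2.imwrite('pics/w2.png',d['image']);s=r.read_state();print(s['position'])
dt,ct,mt=masks('top',list(EST));ds,cs,ms=masks('side',list(EST))
for t in EST:
    for lab,vs in(('all',[(c,w),(ct,mt),(cs,ms)]),('w',[(c,w)]),('t',[(ct,mt)])):
        v=[(cc,m[t]) for cc,m in vs if t in m]
        if not v:continue
        if len(v)>1:
            uv=[cv2.boundingRect(m.astype(np.uint8)) for _,m in v];uv=[(x+ww/2-.5,y+hh/2-.5) for x,y,ww,hh in uv]
            b=fit(t,v,EST[t]);print(t,lab,len(v),b[0].round(4),round(b[1],2),'tri',tri([x[0] for x in v],uv).round(4))
        else:
            S=SH[t]; z=EST[t][2]
            o=least_squares(lambda p:np.hstack([sup(proj(v[0][0],S@np.array([[np.cos(p[2]),np.sin(p[2]),0],[-np.sin(p[2]),np.cos(p[2]),0],[0,0,1]])+[p[0],p[1],z]))-sup(cv2.findNonZero(v[0][1].astype(np.uint8))[:,0,:].astype(float))]),[EST[t][0],EST[t][1],EST[t][3]],loss='soft_l1',x_scale=[.01,.01,.1]);print(t,lab,o.x.round(4),round(np.sqrt(np.mean(o.fun**2)),2))
E
```

```text
[0.3605569  0.04811882 0.26717745]
transformer all 3 [0.4589 0.089  0.0032 0.051 ] 1.71 tri [0.4575 0.0906 0.0316]
transformer w [0.4599 0.0879 0.051 ] 1.97
transformer t [0.4584 0.0921 0.0158] 1.1
tin all 3 [ 0.4661 -0.007   0.0039 -0.0977] 0.88 tri [ 0.4657 -0.0053  0.0164]
tin w [ 0.4663 -0.0086  0.0283] 0.51
tin t [ 0.4665 -0.0039  0.1474] 0.3
adapter all 3 [ 0.5212  0.0402 -0.0236  0.0511] 6.04 tri [0.5184 0.0495 0.0025]
adapter w [0.5222 0.04   0.0514] 14.14
adapter t [0.5228 0.0441 0.0157] 2.12
tray all 3 [ 0.4935  0.0423 -0.0024  0.072 ] 1.15 tri [0.4909 0.045  0.0052]
tray w [0.4935 0.0416 0.0727] 0.74
tray t [0.4928 0.0453 0.0621] 0.85
green_mat all 2 [ 0.5071 -0.2587 -0.0075 -0.1698] 2.3 tri [ 0.5065 -0.2546  0.0054]
green_mat t [ 0.5083 -0.2558 -0.1701] 1.26
blue_mat all 2 [ 0.4663  0.3325 -0.0063 -0.1255] 1.05 tri [0.4658 0.3336 0.0042]
blue_mat t [ 0.4679  0.3326 -0.1198] 1.04
motor all [0.5307 0.1453 0.0094] 2.53
motor t [0.5307 0.1453 0.0094] 2.53
```

View pics/w2.png

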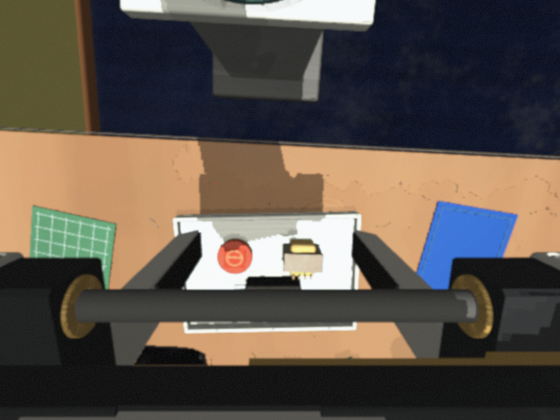

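Call:
jog_arm(
  rows=[-1,0.49,0.21,-0.6,0.006,-1,0.49,0.21,-0.6,0.006,-1,0.49,0.21,-0.6,0.006,-1,0.49,0.21,-0.6,0.006,-1,0.49,0.21,-0.6,0.006,-1,0.49,0.21,-0.84,0.006,-1,0.49,0.21,-0.84,0.006,-1,0.49,0.21,-0.84,0.006],
)

```text
time: 5.95
position: [0.4569, 0.0896, 0.0984]
tool_rot: [-0.002, -0.035, 0.999, -0.001]
contact_force: [0.2, 0.2, 1.0]
gripper_width: 0.996
grasp_force: 0.0
```

Run:
```python
from h import *
s=r.read_state();print(s['position'],s['tool_rot'])
d=r.snapshot('wrist');cv2.imwrite('pics/w3.png',d['image']);c=cam(d)
for P in([.459,.09,.048],[.466,-.006,.022]):print(proj(c,P))
```

```text
[0.45693307 0.08958985 0.09838456] [-1.92806743e-03 -3.47576300e-02  9.99393695e-01 -6.57861638e-04]
[[278.79167007 233.09341659]]
[[159.71439409 223.62291463]]
```

View pics/w3.png

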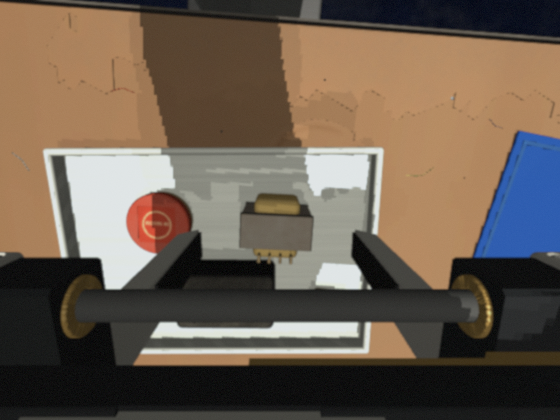

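The transformer core is at (277,229), against a predicted (279,233), so the fingers straddle it. I'll descend and grip.

Call:
jog_arm(
  rows=[-1,0,0,-0.16,0,-1,0,0,-0.25,0,-1,0,0,-0.32,0,-1,0,0,-0.32,0,0.3,0,0,-0.32,0,1,0,0,-0.32,0,1,0,0,-0.32,0,1,0,0,-0.32,0,1,0,0,-0.32,0,1,0,0,-0.32,0,1,0,0,-0.32,0,1,0,0,-0.32,0],
  newtons=25,
)

```text
time: 7.0
position: [0.4586, 0.0901, 0.0357]
tool_rot: [0.0, -0.035, 0.999, -0.0]
contact_force: [-0.9, 0.0, 7.7]
gripper_width: 0.554
grasp_force: 24.8
```

Call:
jog_arm(
  rows=[1,0,0,0.1,0,1,0,0,0.3,0,1,0,0,0.6,0,1,0,0,0.6,0,1,0,0,0.6,0,1,0,0,0.6,0],
)

```text
time: 7.5
position: [0.4585, 0.0904, 0.1557]
tool_rot: [0.001, -0.035, 0.999, 0.0]
contact_force: [-0.7, -0.6, -4.0]
gripper_width: 0.556
grasp_force: 24.7
```

Call:
jog_arm(
  rows=[1,0.1,-0.15,0,0,1,0.2,-0.35,0,0,1,0.32,-0.55,0,0,1,0.32,-0.75,0,0,1,0.32,-1,0,0,1,0.32,-1,0,0],
)

```text
time: 8.0
position: [0.5208, -0.1161, 0.1532]
tool_rot: [-0.002, -0.032, 0.999, -0.001]
contact_force: [-0.7, -1.4, -3.4]
gripper_width: 0.555
grasp_force: 24.7
```

Call:
jog_arm(
  rows=[1,0,-0.2,0,0,1,0,-0.4,0,0,1,0,-0.6,0,0,1,0,-0.75,0,0,1,0,-0.75,0,0,1,0,-0.75,-0.15,0,1,0,-0.75,-0.3,0,1,0,-0.75,-0.45,0,1,0,-0.75,-0.55,0,1,0,-0.75,-0.58,0,1,0,-0.75,-0.603,0,1,0,-0.75,-0.603,0,1,0,-0.75,-0.603,0,1,0,-0.75,-0.603,0],
)

```text
time: 9.17
position: [0.5221, -0.2598, 0.0344]
tool_rot: [-0.0, -0.035, 0.999, 0.0]
contact_force: [0.8, -0.8, -2.8]
gripper_width: 0.55
grasp_force: 24.9
```

Call:
jog_arm(
  rows=[1,0,0,-0.004,0,1,0,0,-0.006,0,1,0,0,-0.006,0],
)

```text
time: 9.42
position: [0.5224, -0.2598, 0.0335]
tool_rot: [-0.0, -0.035, 0.999, -0.0]
contact_force: [-0.8, -0.2, -3.2]
gripper_width: 0.555
grasp_force: 24.9
```

Call:
jog_arm(
  rows=[1,0,0,-0.005,0,1,0,0,-0.01,0,1,0,0,-0.01,0],
)

```text
time: 9.67
position: [0.5227, -0.26, 0.0329]
tool_rot: [0.0, -0.035, 0.999, 0.0]
contact_force: [-6.4, 4.6, 22.3]
gripper_width: 0.552
grasp_force: 25.0
```

Call:
jog_arm(
  rows=[1,0,0,0.003,0,0,0,0,0.003,0,-1,0,0,0.003,0,-1,0,0,0.003,0,-1,0,0,0.003,0,-1,0,0,0.003,0],
)

```text
time: 10.17
position: [0.5224, -0.2599, 0.0322]
tool_rot: [0.0, -0.035, 0.999, -0.0]
contact_force: [0.2, 0.2, 0.2]
gripper_width: 0.8
grasp_force: 0.0
```

Call:
jog_arm(
  rows=[-1,0,0,0.1,0,-1,0,0,0.3,0,-1,0,0,0.6,0,-1,0,0.2,0.6,0,-1,-0.1,0.4,0.6,0,-1,-0.2,0.6,0.6,0,-1,-0.285,0.8,0.6,0,-1,-0.285,1,0.6,0,-1,-0.285,1,0.6,0,-1,-0.285,1,0.6,0],
)

```text
time: 11.0
position: [0.4654, -0.0569, 0.1525]
tool_rot: [0.0, -0.037, 0.999, 0.0]
contact_force: [0.5, -0.3, 0.6]
gripper_width: 0.999
grasp_force: 0.0
```

Call:
jog_arm(
  rows=[-1,0.003,0.27,0,0,-1,0.003,0.27,0,0,-1,0.003,0.27,-0.15,0,-1,0.003,0.27,-0.3,0,-1,0.003,0.27,-0.45,0,-1,0.003,0.27,-0.55,0,-1,0.003,0.27,-0.62,0,-1,0.003,0.27,-0.62,0,-1,0.003,0.27,-0.62,0],
  newtons=12,
)

```text
time: 11.75
position: [0.4661, -0.0071, 0.0276]
tool_rot: [-0.0, -0.034, 0.999, -0.0]
contact_force: [0.8, -0.1, 0.6]
gripper_width: 0.999
grasp_force: 0.0
```

Call:
jog_arm(
  rows=[0.3,0,0,0,0,1,0,0,0,0,1,0,0,0,0,1,0,0,0,0,1,0,0,0,0,1,0,0,0,0,1,0,0,0,0,1,0,0,0,0],
)

```text
time: 12.42
position: [0.466, -0.0059, 0.0283]
tool_rot: [0.0, -0.035, 0.999, -0.0]
contact_force: [-0.5, -0.6, 1.6]
gripper_width: 0.528
grasp_force: 12.0
```

Call:
jog_arm(
  rows=[1,0,0,0.1,0,1,0,0,0.3,0,1,0,0,0.5,0,1,0,0,0.6,0,1,0,-0.15,0.6,0,1,-0.065,-0.35,0.6,0,1,-0.065,-0.55,0.6,0,1,-0.065,-0.75,0.6,0,1,-0.065,-0.9,0.6,0,1,-0.065,-1,0.6,0,1,-0.065,-1,0.6,0,1,-0.065,-1,0.6,0],
)

```text
time: 13.42
position: [0.4526, -0.2066, 0.1481]
tool_rot: [-0.0, -0.034, 0.999, -0.0]
contact_force: [-0.2, 0.6, -0.6]
gripper_width: 0.53
grasp_force: 12.0
```

Run:
```python
from h import *
s=r.read_state();print(s['position'],s['tool_rot'])
a=r.snapshot('wrist')['image'];b=r.snapshot('top')['image'][200:290,300:420]
cv2.imwrite('pics/w4.png',np.hstack([cv2.resize(a,(400,300)),cv2.resize(b,(400,300))]))
```

```text
[ 0.45264169 -0.20661589  0.14805254] [-1.88294976e-04 -3.38417172e-02  9.99427184e-01 -8.53823518e-05]
```

View pics/w4.png

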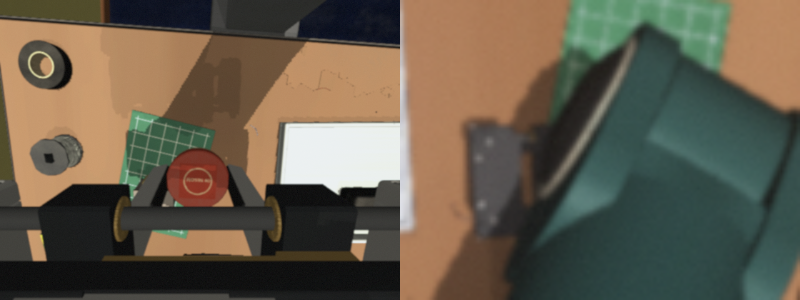

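The tin is held level at (197,178) in the left half of the picture.

Call:
jog_arm(
  rows=[1,0,-0.2,0,0,1,0,-0.2,0,0,1,0,-0.2,-0.15,0,1,0,-0.2,-0.3,0,1,0,-0.2,-0.45,0,1,0,-0.2,-0.55,0,1,0,-0.2,-0.58,0,1,0,-0.2,-0.6,0,1,0,-0.2,-0.604,0,1,0,-0.2,-0.604,0,1,0,-0.2,-0.604,0],
)

```text
time: 14.43
position: [0.4538, -0.2459, 0.0286]
tool_rot: [0.001, -0.035, 0.999, -0.0]
contact_force: [-1.1, -1.1, -0.2]
gripper_width: 0.528
grasp_force: 12.0
```

Call:
jog_arm(
  rows=[1,0,0,-0.004,0,1,0,0,-0.008,0,1,0,0,-0.008,0,1,0,0,-0.008,0],
)

```text
time: 14.77
position: [0.4537, -0.246, 0.0268]
tool_rot: [0.001, -0.035, 0.999, -0.0]
contact_force: [-2.0, 1.1, 11.5]
gripper_width: 0.529
grasp_force: 12.0
```

Call:
jog_arm(
  rows=[1,0,0,0.003,0,0,0,0,0.003,0,-1,0,0,0.003,0,-1,0,0,0.003,0,-1,0,0,0.003,0,-1,0,0,0.2,0,-1,0,0,0.5,0,-1,0,0,0.7,0,-1,0,0,0.7,0,-1,0,0.2,0.7,0,-1,0,0.4,0.7,0,-1,0,0.6,0.7,0,-1,0,0.8,0.7,0,-1,0,0.9,0.7,0,-1,0,0.9,0.7,0],
)

```text
time: 16.02
position: [0.453, -0.0614, 0.1658]
tool_rot: [-0.0, -0.038, 0.999, 0.001]
contact_force: [0.6, 0.5, 0.3]
gripper_width: 1.001
grasp_force: 0.0
```

Run:
```python
from h import *
s=r.read_state();print(s['position'],s['joint_positions'].round(3))
d=r.snapshot('wrist');a=d['image'];b=r.snapshot('side')['image'][90:290,230:380]
cv2.imwrite('pics/w5.png',np.hstack([cv2.resize(a,(480,360)),cv2.resize(b,(270,360))]))
for t in('adapter',):
    for q in r.trace('wrist',t):print(t,q['confidence'],np.array(q['extent']).round(1))
    for q in r.trace('side',t):print(t,q['confidence'],np.array(q['extent']).round(1))
```

```text
[ 0.45296623 -0.06139158  0.16580726] [-0.244  0.202  0.348  2.088 -0.091  0.866  1.804]
adapter 0.95 [371.7 267.6  99.2  45.3]
adapter 0.55 [440.6 281.4  15.3  17.6]
adapter 0.9 [299.4 231.4  22.1  32.1]
```

View pics/w5.png

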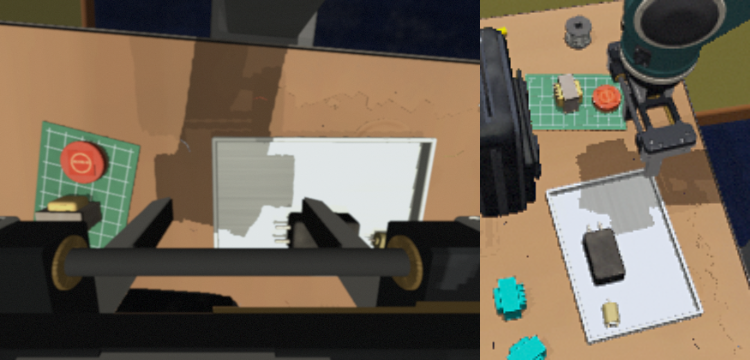

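Both pieces stand upright on the green mat: in the side half, the transformer at (568,92) and the tin at (606,97). The adapter is undisturbed at (605,257).

Call:
jog_arm(
  rows=[-1,0.335,0.1,0.4,-0.5,-1,0.335,0.1,0.4,-0.5,-1,0.335,0.1,0.4,-0.5,-1,0.335,0.1,0.4,-0.5,-1,0.335,0.1,0.4,-0.5,-1,0.335,0.1,0.4,-0.5,-1,0.335,0.1,0.4,-0.5,-1,0.335,0.1,0.4,-0.5,-1,0.335,0.1,0.4,-0.5,-1,0.335,0.1,0.4,-0.5,-1,0.335,0.1,0.4,-0.5,-1,0.335,0.1,0.4,-0.5,-1,0.335,0.1,0.4,-0.5,-1,0.335,0.1,0.4,-0.5,-1,0.335,0.1,0.4,-0.5],
)

```text
time: 17.47
position: [0.52, -0.0468, 0.2457]
tool_rot: [0.0, 0.682, 0.732, -0.0]
contact_force: [0.4, -1.7, 0.0]
gripper_width: 0.998
grasp_force: 0.0
```

Run:
```python
from h import *
s=r.read_state();print(s['position'],s['tool_rot'],s['joint_positions'].round(2))
EST['adapter']=[.522,.043,.004,.05]
d,c,w=masks('wrist',['adapter'],40);print(-c[1].T@c[2])
a=d['image'].copy()
for q in r.trace('wrist','adapter'):print(q['confidence'],np.array(q['extent']).round(1))
if 'adapter' in w:
    m=w['adapter'].astype(np.uint8);cs=cv2.findContours(m,0,2)[0];cv2.drawContours(a,cs,-1,(0,255,0),1)
P=SH['adapter']@np.array([[1,.05,0],[-.05,1,0],[0,0,1]])+EST['adapter'][:3]
for u in proj(c,P):cv2.circle(a,tuple(int(v) for v in u),2,(0,0,255),-1)
cv2.imwrite('pics/w6.png',a)
```

```text
[ 0.51998243 -0.04675527  0.24574844] [ 2.64452505e-05  6.81556720e-01  7.31765255e-01 -2.21180808e-04] [-0.46  0.24  0.57  1.86 -0.15  1.08  0.24]
[0.51516654 0.01708875 0.40375494]
0.73 [220.1 329.9  39.1  14.4]
0.72 [286.7 115.2  43.4  89.9]
```

View pics/w6.png

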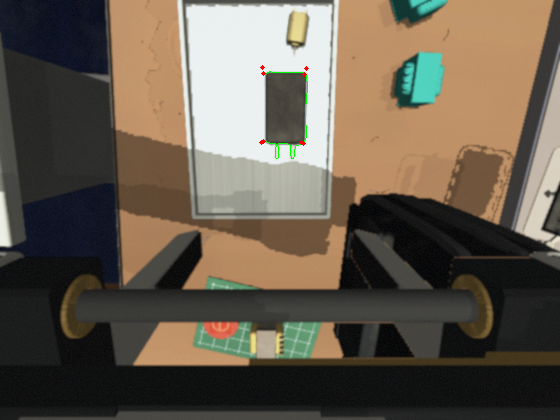

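The adapter body spans columns 265–306 and rows 73–143, with its edges parallel to the jaws. I'll compute its centre.

Run:
```python
from h import *
d=r.snapshot('wrist');c=cam(d)
q=max(r.trace('wrist','adapter'),key=lambda q:q['extent'][3]);m=q['pixels'].astype(np.uint8)
m=cv2.morphologyEx(m,cv2.MORPH_OPEN,np.ones((9,9)));v=[(c,m>0)]
def f(z):
    S=SH['adapter'];t=sup(cv2.findNonZero(m)[:,0,:].astype(float))
    g=lambda p:sup(proj(c,S@np.array([[np.cos(p[2]),np.sin(p[2]),0],[-np.sin(p[2]),np.cos(p[2]),0],[0,0,1]])+[p[0],p[1],z]))-t
    o=least_squares(g,[.522,.043,.05],loss='soft_l1',x_scale=[.01,.01,.1]);return o.x.round(4),np.abs(o.fun).mean().round(2)
print(f(.004))
ds,cs,ms=masks('side',['adapter']);M=cv2.morphologyEx(ms['adapter'].astype(np.uint8),cv2.MORPH_OPEN,np.ones((5,5)))>0
print(fit('adapter',v+[(cs,M)],EST['adapter']))
# blue mat by colour in side & top
from math import pi
for n in('side','top'):
    d=r.snapshot(n);cc=cam(d);h=cv2.cvtColor(d['image'],cv2.COLOR_BGR2HSV)
    k=cv2.inRange(h,(100,120,60),(125,255,255));_,L,st,ce=cv2.connectedComponentsWithStats(k);i=1+st[1:,4].argmax()
    h0=cv2.convexHull(cv2.findNonZero((L==i).astype(np.uint8)))[:,0,:]
    P=plane(cc,h0.astype(float),.003)[:,:2].astype(np.float32);print(n,st[i],cv2.minAreaRect(P))
```

```text
(array([0.5248, 0.0394, 0.0693]), np.float64(3.12))
(array([ 0.52382757,  0.04164274, -0.01601458,  0.05462111]), np.float64(2.085017153991746))
side [ 305  305   76   54 3416] ((0.466206431388855, 0.330657958984375), (0.11947136372327805, 0.1789494752883911), 83.07344818115234)
top [ 107  206   57   76 3265] ((0.46745026111602783, 0.3306513726711273), (0.11620545387268066, 0.17648853361606598), 83.07933044433594)
```

Call:
jog_arm(
  rows=[-0.49,0.018,0.47,0,0,-0.49,0.018,0.47,0,0,-0.49,0.018,0.47,-0.2,0,-0.49,0.018,0.47,-0.4,0,-0.49,0.018,0.47,-0.6,0,-0.49,0.018,0.47,-0.73,0,-0.49,0.018,0.47,-0.73,0,-0.49,0.018,0.47,-0.73,0],
  newtons=30,
)

```text
time: 19.18
position: [0.5234, 0.0478, 0.0997]
tool_rot: [-0.0, 0.682, 0.731, -0.001]
contact_force: [-0.3, 0.4, 0.7]
gripper_width: 0.744
grasp_force: 0.0
```

Run:
```python
from h import *
s=r.read_state();print(s['position'],s['gripper_width'])
cv2.imwrite('pics/w7.png',r.snapshot('wrist')['image'])
```

```text
[0.52335295 0.04782141 0.09972218] 0.7435454665876171
```

View pics/w7.png

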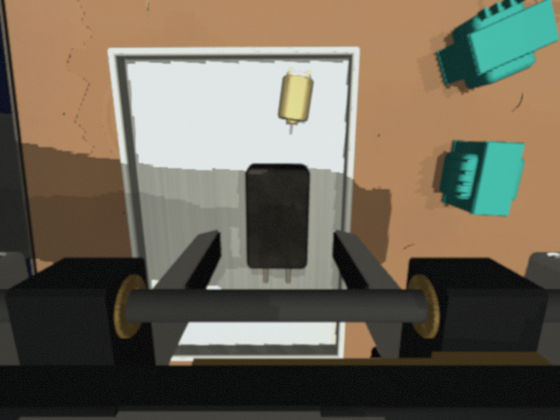

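Run:
```python
from h import *
c=cam(r.snapshot('wrist'))
print(plane(c,[[277,268],[277,166],[247,215],[308,215]],.038),plane(c,[[277,163]],.004))
```

```text
[[0.52716273 0.01119921 0.038     ]
 [0.52163012 0.09121164 0.038     ]
 [0.50150721 0.05281677 0.038     ]
 [0.54761156 0.05596412 0.038     ]] [[0.52179795 0.09055059 0.004     ]]
```

The adapter sits centred between the jaws (columns 247–308, rows 165–268), with its origin at y ≈ 0.043. I'll descend and grip.

Call:
jog_arm(
  rows=[-0.49,0.004,0.015,-0.1,0,-0.49,0.004,0.015,-0.22,0,-0.49,0.004,0.015,-0.3,0,-0.49,0.004,0.015,-0.335,0,-0.49,0.004,0.015,-0.335,0,0.3,0.004,0.015,-0.335,0,1,0.004,0.015,-0.335,0,1,0.004,0.015,-0.335,0,1,0.004,0.015,-0.335,0,1,0.004,0.015,-0.335,0,1,0.004,0.015,-0.335,0,1,0.004,0.015,-0.335,0,1,0.004,0.015,-0.335,0],
)

```text
time: 20.37
position: [0.525, 0.0513, 0.0338]
tool_rot: [0.0, 0.682, 0.731, 0.001]
contact_force: [-1.6, -0.1, 11.4]
gripper_width: 0.531
grasp_force: 30.0
```

Call:
jog_arm(
  rows=[1,0,0,0.1,0,1,0,0,0.3,0,1,0,0,0.5,0,1,0,0,0.65,0,1,0,0,0.65,0,1,0,0,0.65,0],
)

```text
time: 20.87
position: [0.5252, 0.0515, 0.1646]
tool_rot: [0.001, 0.682, 0.731, 0.002]
contact_force: [-0.5, 0.4, -2.4]
gripper_width: 0.526
grasp_force: 30.0
```

Call:
jog_arm(
  rows=[1,-0.1,0.15,0,0,1,-0.2,0.35,0,0,1,-0.29,0.55,0,0,1,-0.29,0.75,0,0,1,-0.29,1,0,0,1,-0.29,1,0,0,1,-0.29,1,0,0,1,-0.29,1,0,0],
)

```text
time: 21.53
position: [0.4658, 0.2511, 0.1617]
tool_rot: [-0.0, 0.682, 0.732, -0.001]
contact_force: [1.3, -0.8, -1.0]
gripper_width: 0.528
grasp_force: 30.0
```

Call:
jog_arm(
  rows=[1,0,0.2,0,0,1,0,0.44,0,0,1,0,0.44,0,0,1,0,0.44,-0.15,0,1,0,0.44,-0.3,0,1,0,0.44,-0.45,0,1,0,0.44,-0.55,0,1,0,0.44,-0.6,0,1,0,0.44,-0.63,0,1,0,0.44,-0.65,0,1,0,0.44,-0.65,0,1,0,0.44,-0.65,0],
)

```text
time: 22.53
position: [0.4671, 0.3392, 0.0338]
tool_rot: [0.0, 0.682, 0.731, 0.001]
contact_force: [0.3, -0.0, -0.4]
gripper_width: 0.529
grasp_force: 30.0
```

Call:
jog_arm(
  rows=[1,0,0,-0.005,0,1,0,0,-0.008,0,1,0,0,-0.008,0],
)

```text
time: 22.78
position: [0.467, 0.3395, 0.0326]
tool_rot: [-0.0, 0.682, 0.731, 0.001]
contact_force: [-3.4, -3.4, 15.9]
gripper_width: 0.523
grasp_force: 30.0
```

Contact. Release, raise and check the placing.

Call:
jog_arm(
  rows=[1,0,0,0.003,0,0.2,0,0,0.003,0,-0.5,0,0,0.003,0,-0.5,0,0,0.003,0,-0.5,0,0,0.003,0,-0.5,0,0,0.1,0,-0.5,0,0,0.3,0,-0.5,0,0,0.5,0,-0.5,0,0,0.7,0,-1,0,-0.2,0.7,0,-1,0,-0.4,0.7,0,-1,0,-0.6,0.7,0,-1,0,-0.8,0.7,0,-1,0,-0.8,0.7,0,-1,0,-0.8,0.7,0],
)

```text
time: 24.03
position: [0.4666, 0.1773, 0.1716]
tool_rot: [-0.0, 0.683, 0.73, 0.0]
contact_force: [-0.2, 1.1, 0.3]
gripper_width: 0.996
grasp_force: 0.0
```

Run:
```python
from h import *
s=r.read_state();print(s['position'],s['joint_positions'].round(2))
d=r.snapshot('side');e=r.snapshot('wrist')
cv2.imwrite('pics/w8.png',np.hstack([cv2.resize(e['image'],(400,300)),cv2.resize(d['image'][260:400,270:430],(343,300))]))
EST['adapter']=[.467,.331,.003,.06];o=[]
for n in('side','wrist','top'):
    _,c,m=masks(n,['adapter'],20)
    if 'adapter' in m:
        M=cv2.morphologyEx(m['adapter'].astype(np.uint8),cv2.MORPH_OPEN,np.ones((5,5)))
        x,y,w,h=cv2.boundingRect(M);print(n,plane(c,[[x+w/2-.5,y+h/2-.5]],.02),w,h,'expect bodycentre',proj(c,[[.4665,.340,.02]]))
```

```text
[0.46664351 0.17731641 0.17157508] [-0.82  0.28  0.46  1.99 -0.16  0.9  -0.21]
side [[0.46404958 0.34156907 0.02      ]] 28 37 expect bodycentre [[343.38774299 333.53928838]]
wrist [[0.46851868 0.32428033 0.02      ]] 56 99 expect bodycentre [[288.67442431  30.31779377]]
```

View pics/w8.png

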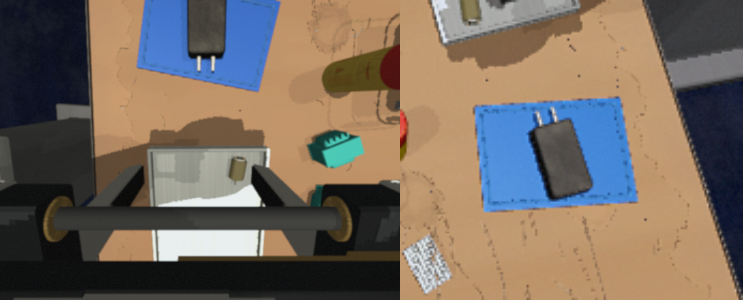

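The adapter lies flat in the middle of the blue mat, in the right half of the picture at (563,158), with the pins toward the tray. Next I'll bring the transformer back.

Call:
jog_arm(
  rows=[-1,0,-0.5,0,0.5,-1,0,-0.7,0,0.5,-1,0,-0.9,0,0.5,-1,0,-1,0,0.5,-1,0,-1,0,0.5,-1,0,-1,0,0.5,-1,0,-1,0,0.5,-1,0,-1,0,0.5,-1,0,-1,0,0.5,-1,0,-1,0,0.5,-1,0,-1,0,0.5,-1,0,-1,0,0.5,-1,0,-1,0,0.5,-1,0,-1,0,0.5],
)

```text
time: 26.5
position: [0.4664, -0.0209, 0.1713]
tool_rot: [0.0, -0.039, 0.999, -0.0]
contact_force: [0.2, 0.2, -0.5]
gripper_width: 1.0
grasp_force: 0.0
```

Call:
jog_arm(
  rows=[-1,0.28,-1,0,0,-1,0.28,-1,0,0,-1,0.28,-1,0,0,-1,0.28,-1,0,0,-1,0.28,-1,0,0,-1,0.28,-1,0,0,-1,0.28,-1,0,0,-1,0.28,-1,0,0],
)

```text
time: 27.17
position: [0.5222, -0.2205, 0.1709]
tool_rot: [-0.0, -0.035, 0.999, 0.0]
contact_force: [0.5, 1.0, 1.0]
gripper_width: 0.999
grasp_force: 0.0
```

Call:
jog_arm(
  rows=[-1,0.002,-0.195,0,0,-1,0.002,-0.195,0,0,-1,0.002,-0.195,-0.2,0,-1,0.002,-0.195,-0.4,0,-1,0.002,-0.195,-0.55,0,-1,0.002,-0.195,-0.65,0,-1,0.002,-0.195,-0.687,0,-1,0.002,-0.195,-0.687,0,-1,0.002,-0.195,-0.687,0,0.3,0.002,-0.195,-0.687,0,1,0.002,-0.195,-0.687,0,1,0.002,-0.195,-0.687,0,1,0.002,-0.195,-0.687,0,1,0.002,-0.195,-0.687,0,1,0.002,-0.195,-0.687,0,1,0.002,-0.195,-0.687,0,1,0.002,-0.195,-0.687,0],
  newtons=25,
)

```text
time: 28.58
position: [0.5229, -0.2599, 0.0339]
tool_rot: [0.0, -0.035, 0.999, -0.0]
contact_force: [-0.8, 1.0, 2.9]
gripper_width: 0.551
grasp_force: 24.9
```

Call:
jog_arm(
  rows=[1,0,0,0.1,0,1,0,0,0.3,0,1,0,0,0.5,0,1,0,0,0.6,0,1,0,0,0.6,0,1,-0.1,0.15,0.6,0,1,-0.2,0.35,0.6,0,1,-0.32,0.55,0.6,0,1,-0.32,0.75,0.6,0,1,-0.32,0.9,0.6,0,1,-0.32,1,0.6,0,1,-0.32,1,0.6,0,1,-0.32,1,0.6,0],
)

```text
time: 29.67
position: [0.4584, -0.0588, 0.1531]
tool_rot: [-0.001, -0.036, 0.999, 0.0]
contact_force: [-0.0, -0.9, -2.4]
gripper_width: 0.556
grasp_force: 24.9
```

Call:
jog_arm(
  rows=[1,0,0.2,0,0,1,0,0.4,0,0,1,0,0.6,0,0,1,0,0.75,0,0,1,0,0.75,0,0,1,0,0.75,-0.15,0,1,0,0.75,-0.3,0,1,0,0.75,-0.45,0,1,0,0.75,-0.55,0,1,0,0.75,-0.58,0,1,0,0.75,-0.592,0,1,0,0.75,-0.592,0,1,0,0.75,-0.592,0],
)

```text
time: 30.75
position: [0.4592, 0.0893, 0.0358]
tool_rot: [0.0, -0.034, 0.999, -0.0]
contact_force: [0.7, -0.0, -3.2]
gripper_width: 0.554
grasp_force: 25.0
```

Call:
jog_arm(
  rows=[1,0,0,-0.004,0,1,0,0,-0.006,0,1,0,0,-0.006,0],
)

```text
time: 31.0
position: [0.459, 0.09, 0.0344]
tool_rot: [0.0, -0.035, 0.999, -0.0]
contact_force: [-0.3, -0.9, -3.5]
gripper_width: 0.55
grasp_force: 25.0
```

Call:
jog_arm(
  rows=[1,0,0,-0.004,0,1,0,0,-0.006,0,1,0,0,-0.006,0],
)

```text
time: 31.25
position: [0.4593, 0.0901, 0.0342]
tool_rot: [0.0, -0.035, 0.999, 0.0]
contact_force: [-8.1, -2.9, 27.8]
gripper_width: 0.551
grasp_force: 25.0
```

Call:
jog_arm(
  rows=[1,0,0,0.004,0,0.2,0,0,0.004,0,-0.6,0,0,0.004,0,-0.6,0,0,0.004,0,-0.6,0,0,0.004,0,-0.6,0,0,0.1,0,-0.6,0,0,0.3,0,-0.6,0,0,0.5,0,-0.6,0,0,0.65,0,-1,0,-0.2,0.65,0,-1,-0.027,-0.4,0.65,0,-1,-0.027,-0.6,0.65,0,-1,-0.027,-0.8,0.65,0,-1,-0.027,-1,0.65,0,-1,-0.027,-1,0.65,0,-1,-0.027,-1,0.65,0,-1,-0.027,-1,0.65,0],
)

```text
time: 32.67
position: [0.4534, -0.1095, 0.1629]
tool_rot: [-0.0, -0.035, 0.999, 0.0]
contact_force: [0.4, 1.1, -1.1]
gripper_width: 1.002
grasp_force: 0.0
```

Call:
jog_arm(
  rows=[-1,0.001,-0.3,0,0,-1,0.001,-0.68,0,0,-1,0.001,-0.68,0,0,-1,0.001,-0.68,0,0,-1,0.001,-0.68,-0.2,0,-1,0.001,-0.68,-0.4,0,-1,0.001,-0.68,-0.55,0,-1,0.001,-0.68,-0.65,0,-1,0.001,-0.68,-0.68,0,-1,0.001,-0.68,-0.68,0,-1,0.001,-0.68,-0.68,0,0.3,0.001,-0.68,-0.68,0,1,0.001,-0.68,-0.68,0,1,0.001,-0.68,-0.68,0,1,0.001,-0.68,-0.68,0,1,0.001,-0.68,-0.68,0,1,0.001,-0.68,-0.68,0,1,0.001,-0.68,-0.68,0,1,0.001,-0.68,-0.68,0],
  newtons=12,
)

```text
time: 34.25
position: [0.4536, -0.2459, 0.0271]
tool_rot: [0.0, -0.035, 0.999, -0.0]
contact_force: [0.6, 0.4, 0.5]
gripper_width: 0.529
grasp_force: 12.0
```

Call:
jog_arm(
  rows=[1,0,0,0.1,0,1,0,0,0.3,0,1,0,0,0.5,0,1,0,0,0.6,0,1,0,0.15,0.6,0,1,0.062,0.35,0.6,0,1,0.062,0.55,0.6,0,1,0.062,0.75,0.6,0,1,0.062,0.9,0.6,0,1,0.062,1,0.6,0,1,0.062,1,0.6,0,1,0.062,1,0.6,0,1,0.062,1,0.6,0],
)

```text
time: 35.33
position: [0.466, -0.0466, 0.147]
tool_rot: [0.0, -0.035, 0.999, -0.0]
contact_force: [0.2, 0.6, 0.6]
gripper_width: 0.526
grasp_force: 12.0
```

Call:
jog_arm(
  rows=[1,0,0.2,0,0,1,0,0.2,0,0,1,0,0.2,-0.15,0,1,0,0.2,-0.3,0,1,0,0.2,-0.45,0,1,0,0.2,-0.55,0,1,0,0.2,-0.58,0,1,0,0.2,-0.592,0,1,0,0.2,-0.592,0,1,0,0.2,-0.592,0],
)

```text
time: 36.17
position: [0.4667, -0.0063, 0.0297]
tool_rot: [0.001, -0.034, 0.999, -0.0]
contact_force: [-0.3, -0.2, 0.1]
gripper_width: 0.528
grasp_force: 12.0
```

Call:
jog_arm(
  rows=[1,0,0,-0.003,0,1,0,0,-0.005,0,1,0,0,-0.005,0],
)

```text
time: 36.42
position: [0.4664, -0.0058, 0.0282]
tool_rot: [0.001, -0.035, 0.999, 0.0]
contact_force: [0.4, 0.1, -0.6]
gripper_width: 0.53
grasp_force: 12.0
```

Call:
jog_arm(
  rows=[1,0,0,-0.003,0,1,0,0,-0.004,0,1,0,0,-0.004,0],
)

```text
time: 36.67
position: [0.4665, -0.0057, 0.0275]
tool_rot: [0.001, -0.035, 0.999, 0.0]
contact_force: [-3.7, 0.5, 15.4]
gripper_width: 0.529
grasp_force: 12.0
```

Down. Release, rise and move clear.

Call:
jog_arm(
  rows=[1,0,0,0.003,0,0.2,0,0,0.003,0,-0.6,0,0,0.003,0,-0.6,0,0,0.003,0,-0.6,0,0,0.003,0,-0.6,0,0,0.1,0,-0.6,0,0,0.3,0,-0.6,0,0,0.6,0,-1,0,0,0.9,0,-1,-0.2,-0.2,1,0,-1,-0.4,-0.5,1,0,-1,-0.4,-0.7,1,0,-1,-0.4,-0.9,1,0,-1,-0.4,-0.9,1,0,-1,-0.4,-0.9,1,0,-1,-0.4,-0.9,1,0],
)

```text
time: 38.0
position: [0.3852, -0.1885, 0.2272]
tool_rot: [0.0, -0.033, 0.999, -0.0]
contact_force: [-0.3, 0.6, -0.6]
gripper_width: 0.997
grasp_force: 0.0
```

Run:
```python
from h import *
d=r.snapshot('top')['image'];e=r.snapshot('side')['image']
o=cv2.imread('pics/side0.png')
cv2.imwrite('pics/w9.png',np.hstack([cv2.resize(e[80:380,180:430],(400,480)),cv2.resize(d[150:330,80:380],(400,480))]))
print(r.read_state()['time'])
for n in('top','side'):
  c=cam(r.snapshot(n))
  for t in('transformer','tin','adapter','motor','can','spool'):print(n,t,[[round(float(v),1) for v in x['extent']] for x in r.trace(n,t)])
```

```text
38.1
top transformer [[229.6, 250.2, 23.8, 17.2], [229.1, 158.8, 18.6, 20.3], [192.5, 166.0, 20.0, 28.4], [209.8, 217.9, 15.6, 10.2]]
top tin [[267.6, 244.4, 20.3, 16.5]]
top adapter [[129.4, 243.6, 36.8, 17.7]]
top motor [[211.8, 220.7, 14.9, 10.2]]
top can [[146.6, 162.9, 32.2, 32.1]]
top spool [[428.4, 243.8, 20.9, 14.1]]
side transformer [[325.6, 241.7, 18.7, 25.4], [256.4, 288.5, 19.0, 18.8], [244.2, 253.6, 17.9, 22.3]]
side tin [[314.5, 210.6, 20.2, 14.9]]
side adapter [[344.1, 333.2, 32.6, 37.1]]
side motor [[303.7, 265.9, 8.6, 14.5]]
side can [[266.5, 322.2, 18.4, 27.6]]
side spool [[284.0, 106.8, 15.0, 16.5]]
```

View pics/w9.png

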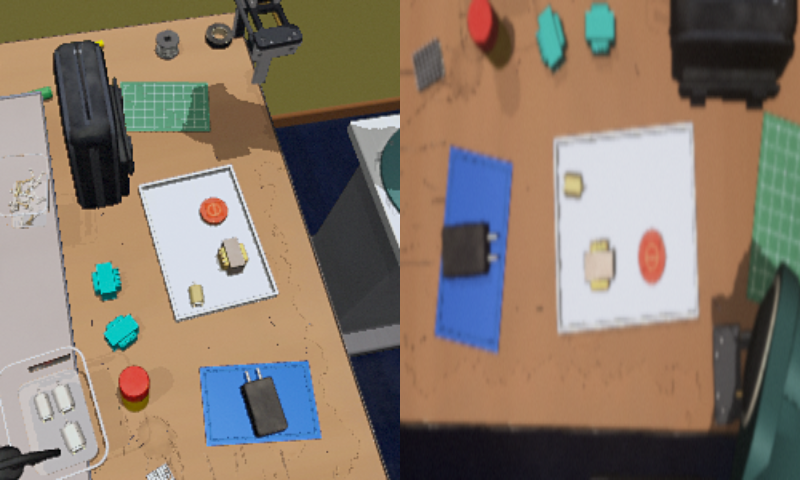

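The side and top views show the transformer and tin back on their spots upright, the adapter on the blue mat, and the bystanders unmoved. One last numeric check of the adapter's centring.

Run:
```python
from h import *
EST['adapter']=[.467,.331,.003,.06]
S={};V=[]
for n in('top','side'):
    c=cam(r.snapshot(n));q=r.trace(n,'adapter')[0]['pixels']
    if n=='top':
        u=cv2.boundingRect(q.astype(np.uint8));print('ends y',plane(c,[[u[0],244]],.037)[0][:2],plane(c,[[u[0]+u[2],244]],.02)[0][:2])
    V.append((c,cv2.morphologyEx(q.astype(np.uint8),cv2.MORPH_OPEN,np.ones((5,5)))>0))
print(fit('adapter',V,EST['adapter']),fit('adapter',V[:1],EST['adapter']),fit('adapter',V[1:],EST['adapter']))
```

```text
ends y [0.46319567 0.37987579] [0.46501197 0.28624043]
(array([ 0.46563215,  0.33192572, -0.00317295,  0.03161538]), np.float64(1.6186309840559343)) (array([ 0.46975559,  0.3669737 , -0.1179033 ,  0.07543837]), np.float64(0.4390304870954154)) (array([ 0.4469136 ,  0.32273553, -0.08117228,  0.02631959]), np.float64(0.5810497787194098))
```

The adapter's origin is at about (0.466, 0.332) and the mat's centre at (0.467, 0.331), so it is within tolerance.

```bash
python3 -c "
from workcell import r
print(r.finish_job())"
```

```text
the job is handed in; nothing more can be done
None
```

The job is handed in (no verdict came back): the adapter lies about 1 mm from the middle of the blue mat, the transformer and tin stand upright within about 1 mm of their starting spots by the gripper readings, and the motor, spool and can look unmoved in the last pictures.

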